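# Lay out the stripped engine's parts in their foam nests

## Task

The engine has been stripped and cleaned: put the piston, the connecting rod, the main bearing cap and the small timing sprocket each into the foam nest cut to its own shape, so that every part rests flat on the floor of its cut-out, the piston crown up, the sprocket hub up, and the rod with its big eye in the big pocket. Set the parts down, do not drop or throw them, and leave the little dish of bolts among them standing where it is.

Things in the scene. Friction and masses are not known exactly. Their poses are not given: they have to be found in the camera images.
- piston: Bare aluminium piston standing on its skirt, crown up: plain cylinder 60 mm in diameter, 50 mm high, ring grooves near the top, 0.19 to 0.32 kg. Origin: centre of the underside; z up. Grip it across its diameter.
- rod: Steel connecting rod lying flat, 117 mm long, 20 mm high all over. Origin: mid-length, at the underside; z up, x along it to the small eye. Big eye 48 mm across, centred at x = -34.5 mm; small eye 26 mm across, at x = +45.5 mm; between x = -11 and +33 a shank 16 mm wide (y): grip it there near the origin (balance at x = -7). 0.22 to 0.37 kg.
- cap: Dark cast main bearing cap, a bridge on two feet over a half-round arch (radius 20 mm): 80 long (x) x 28 wide (y) x 40 mm high in the middle, 34 at the ends. Both ends alike. Origin: centre of the underside, between the feet; z up. Grip it across the 28 mm at the middle. 0.33 to 0.55 kg.
- sprocket: Small steel timing sprocket lying hub up: dark toothed wheel 38 mm across and 10 mm thick, on it a bright round hub 26 mm across reaching 28 mm high, 14 mm bore. Origin: centre of the underside; z up. Grip it by the hub. 0.11 to 0.19 kg.
- nest_piston: Nest for the piston: the large round cut-out, 76 mm across. Fixed foam tile, black top, 148 (x) x 92 (y) x 28 mm high; the cut-out is 10 mm deep, its pale floor 18 mm above the tile's underside. Origin: centre of the underside, under the cut-out's middle; z up.
- nest_rod: Nest for the rod: dumb-bell cut-out 133 mm long, pocket of 64 mm at x = -34.5 mm (big eye), of 42 mm at x = +45.5 mm (small eye), channel 32 mm wide between; rod x goes along nest x. Fixed foam tile, black top, 148 (x) x 92 (y) x 28 mm high; the cut-out is 10 mm deep, its pale floor 18 mm above the tile's underside. Origin: centre of the underside, under the cut-out's middle; z up.
- nest_cap: Nest for the bearing cap: the rectangular cut-out, 96 (x) by 44 mm (y); the cap fits either way round. Fixed foam tile, black top, 148 (x) x 92 (y) x 28 mm high; the cut-out is 10 mm deep, its pale floor 18 mm above the tile's underside. Origin: centre of the underside, under the cut-out's middle; z up.
- nest_sprocket: Nest for the sprocket: the small round cut-out, 52 mm across. Fixed foam tile, black top, 148 (x) x 92 (y) x 28 mm high; the cut-out is 10 mm deep, its pale floor 18 mm above the tile's underside. Origin: centre of the underside, under the cut-out's middle; z up.
- dish: Round steel dish of small bolts standing loose on the bench among the parts, 70 mm across the rim, 22 mm high, 0.25 kg; not to be disturbed. Origin: centre of its underside; z is up.
Not all that is in view belongs to the job. What is shaped like the cap but green is not meant.

How it is judged (in metres and radians):
At the end, for the whole second after the job is handed in: Piston, rod, cap and sprocket each lie in their own nest: centre within 13 mm of the nest's centre, underside within about 3.5 mm of the cut-out's floor, level within 0.06 rad, at rest and let go (horizontal distance between piston and nest_piston below 0.013 m and z of piston in the frame of nest_piston between 0.014 and 0.0215 m and angle between each of piston, rod, cap, sprocket's own z axis and vertical below 0.06 rad and linear speed of each of piston, rod, cap, sprocket below 0.02 m/s and contact force between the fingers and piston below 0.1 N and horizontal distance between rod and nest_rod below 0.013 m and z of rod in the frame of nest_rod between 0.014 and 0.0215 m and contact force between the fingers and rod below 0.1 N and horizontal distance between cap and nest_cap below 0.013 m and z of cap in the frame of nest_cap between 0.014 and 0.0215 m and contact force between the fingers and cap below 0.1 N and horizontal distance between sprocket and nest_sprocket below 0.013 m and z of sprocket in the frame of nest_sprocket between 0.014 and 0.0215 m and contact force between the fingers and sprocket below 0.1 N); the robot touches nothing.
It fails at once if the dish of small hardware is shifted by more than 20 mm or tipped (distance of dish from where it was at the start of the episode above 0.02 m or angle between dish's own z axis and vertical above 0.3 rad).
It fails at once if a part is dropped or flung (faster than 0.8 m/s, a fall of more than about 30 mm, with no finger on it) ((linear speed of piston above 0.8 m/s and contact force between the fingers and piston below 0.05 N) or (linear speed of rod above 0.8 m/s and contact force between the fingers and rod below 0.05 N) or (linear speed of cap above 0.8 m/s and contact force between the fingers and cap below 0.05 N) or (linear speed of sprocket above 0.8 m/s and contact force between the fingers and sprocket below 0.05 N)).
It also fails if it takes over 99 s, if anything falls off the work surface, if the arm or the gripper's body presses on something with over 40 N, if the wrist force passes 120 N, or if a joint passes its speed limit or range.

## Robot

A 6-joint arm with a two-finger parallel gripper is mounted at the origin on the work surface. World frame = base frame: x ahead of the robot, y to its left, z up, the work surface at z = 0. Lengths are in mm, angles in rad, forces in N, time in s.
With the tool pointing down it reaches from about 275 to 750 mm from the base axis. Payload 10.2 kg.
Tool frame: the origin (TCP) lies midway between the tips of the shut fingers; the grasp point (between the pads) lies grip_depth behind it (grip_depth is the distance from the TCP to the grasp point, in mm); z points along the fingers, y is the line along which they close (so a half turn about z gives the same grasp; the last joint's range is limited). The gripper opens to 85 mm and grips with 20 to 120 N. Pads are 22 mm wide; open, the fingers measure 114 mm over their backs; the gripper's body (76 mm by 85 mm) begins 54 mm behind the grasp point. The pads swing forward as they close: fully open they stand 13 mm farther back than shut.
Start: joints at [1.094, 0.313, 1.498, -0, 1.331, -0.223], TCP at [131.832, 508.185, 231.294] pointing down, gripper open.
Joint ranges: [-2.94, 2.94], [-0.97, 2.17], [0.19, 2.56], [-1.23, 4.37], [0.02, 3.11], [-2.88, 2.88]. Speed limits (rad/s): [2.39, 2.39, 3.01, 3.14, 3.14, 3.14].

## Interface

Orientations are given as a unit quaternion [w, x, y, z].
In Python, from rig import * gives the robot as it stands.
- The arm moves only by the tool servo_tool, never from a script. Its argument "commands" is a list of rows, each a list of 3 entries, a list of its own where there are three numbers: the gripper command: -1 is fully open, 1 is shut, values between are in proportion, then the shift along the tool's x, y, z in m, then the turn, a rotation vector about the tool's x, y, z in units of 6 degrees (1.0 is 6 degrees). In form: [[grip, [dx, dy, dz], [ax, ay, az]], ...]. A call has 1 to 10 rows; each row shifts and turns the commanded pose from where the row before left it, along the tool's axes as they then stand; what a row does not reach is not made up. A row lasts 1/12 s, in which the tool goes at most 41.7 mm and 7.16 degrees, less where a joint would pass 70% of its speed; a pose out of reach is approached as far as the arm can. A call is refused whole if a number of a shift passes 0.0417 or a number of a turn 1, either way. A call with a gripper value outside its range is refused whole. The fingers move at their own pace and stop on an object; "squeeze" is the grip in N (left out, the last holds). Time passes only in rows, so rows that do not move let the fingers close. It gives the time, the measured TCP pose, the force, the opening and the grip force at its end, in the units of the state.
- sense(): the state, without advancing time (a new reading comes with each control period).
- capture(name): name is "scene" or "top" or "wrist"; returns a dict with "pixels" (480x640x3 uint8, red, green, blue), "z_map" (480x640 float32, mm along the optical axis (not along the pixel's ray), 0 where there is no reading), "fx", "fy", "cx", "cy" (pixels), "rvec" (rotation vector, rad) and "tvec" (3), from world to camera coordinates, as OpenCV has them; the wrist camera has in their place "T_tool_cam" (4x4, takes a point from camera to tool coordinates, whose origin is the TCP and whose axes are the flange's). Camera axes: x right, y down, z forward; pixel columns grow to the right and rows downward; lengths in mm; the calibration is good to about 2 mm. A picture is of the moment at which its call begins: read the wrist's pose just before it.
- finish_job(): hands the job in; it is judged then, once.
The state is a dict: "time_s": time; "joints": joint angles; "dq": joint speeds; "tau": joint torques, N m; "eef_pos": TCP position; "ee_rot": TCP orientation; "force": force on the tool from outside, world axes, zero at the start; "wrist_torque": the same for the moment, N m; "grip_width": opening from 0.0 (shut) to 1.0 (fully open); "grip_force": force on a finger pad.
Only numpy, scipy, OpenCV 4.12 (cv2) and the standard library are available. Lean on these libraries where they do the work, as an engineer would, in place of code of your own. Each camera call takes 0.05 s, during which the arm holds its last target. There are 200 camera calls.

## Working session

There is one attempt and no reset: what is moved stays moved. The work goes in short steps, Python scripts to look and compute and a tool call to move; the robot and the scene stay as the last step left them, time stands still between calls to the robot, and variables do not carry over. Pictures are saved under pics/ and viewed, at most 14 in all, crops included, and the job is handed in when it is done.

Besides the shell and the picture viewer there is one more tool, called after "Call:" in YAML: its name, and indented under it one key for each argument. servo_tool: Moves the arm, as the interface text tells. Its arguments: {"type":"object","properties":{"commands":{"type":"array"},"squeeze":{"type":"number"}},"required":["commands"]}

```bash
ls; mkdir -p pics; python3 - <<'E'
from rig import *
import cv2,numpy as np
print(sense())
for n in("top","scene"):
    c=capture(n); cv2.imwrite(f"pics/{n}0.png",c["pixels"][:,:,::-1]); np.savez(f"{n}0.npz",**c)
    print(n,c["fx"],c["cx"],c["cy"],c["rvec"],c["tvec"])
E
```

```text
pics
{'time_s': 0.0, 'joints': array([ 1.09364536e+00,  3.13434143e-01,  1.49842188e+00, -1.80549365e-05,
        1.33099943e+00, -2.23379351e-01]), 'dq': array([-0.0003347 ,  0.00069902,  0.0002468 ,  0.00128865,  0.00031006,
        0.00068714]), 'tau': array([ 3.67864459e-04, -4.12269223e+01, -2.59751612e+01, -1.49743082e-04,
        4.07927277e-03, -1.37840561e-05]), 'eef_pos': array([131.69149012, 507.95399724, 230.74891312]), 'ee_rot': array([-2.08427999e-04,  1.26543447e-01,  9.91960865e-01, -5.96072508e-04]), 'force': array([-0.02695752, -0.82220537, -0.20393814]), 'wrist_torque': array([ 0.0437432 , -0.0243421 ,  0.01236188]), 'grip_force': 0.0, 'grip_width': 1.0011182263018785}
top 547.6339409838797 315.1073264685252 233.2077425636469 [ 2.12744825 -2.0907554   0.17943017] [-12.44199808 489.38512958 880.52619052]
scene 543.7342032439288 325.76976827807727 235.0853804161459 [ 2.10490769  0.88258917 -0.44065055] [-367.68510172 -191.55023468 1352.93962362]
```

View pics/top0.png

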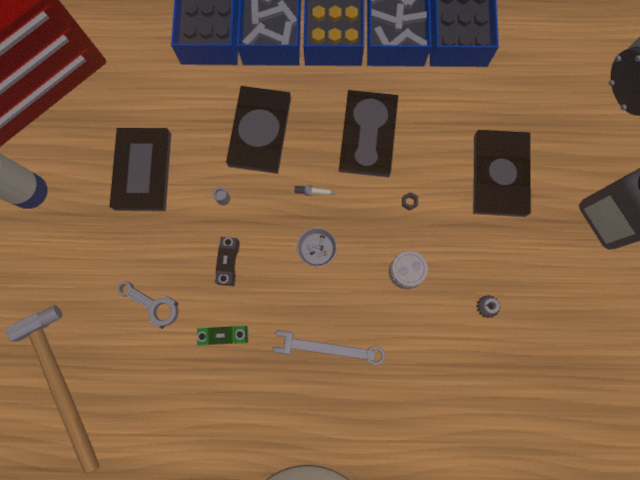

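View pics/scene0.png

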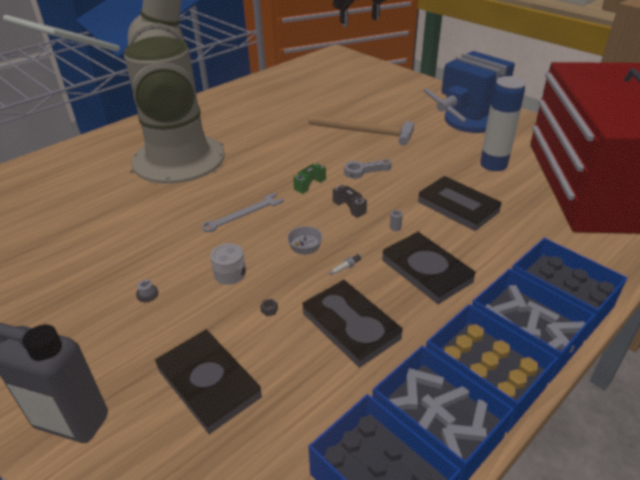

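The top view shows these items:
- **Parts:** piston (409,269), rod (150,305), dark cap (227,261), sprocket (489,306) and dish (317,247).
- **Nests:** cap (141,169), piston (259,129), rod (369,133, big pocket away from the base) and sprocket (502,173).
- **Cap candidates:** the dark bridge at (227,261) and the green one at (222,335). The dark one is meant.

The sprocket has a bright hub and a toothed wheel. The plain nut at (410,201) and the cylinder at (221,196) are distractors.

```bash
cat > h.py <<'E'
import numpy as np, cv2
def ext(c):
    R,_=cv2.Rodrigues(np.asarray(c["rvec"],float).reshape(3)); return R,np.asarray(c["tvec"],float).reshape(3)
def cloud(c):
    R,t=ext(c); z=c["z_map"].astype(float); v,u=np.mgrid[:480,:640]
    P=np.dstack([(u-c["cx"])/c["fx"]*z,(v-c["cy"])/c["fy"]*z,z])
    W=(P-t)@R; W[z==0]=np.nan; return W
def ray(c,u,v,h):
    R,t=ext(c); d=np.array([(u-c["cx"])/c["fx"],(v-c["cy"])/c["fy"],1])@R; o=-R.T@t
    return o+d*(h-o[2])/d[2]
E
python3 - <<'E'
from h import *
c=dict(np.load("top0.npz")); W=cloud(c); hsv=cv2.cvtColor(c["pixels"],cv2.COLOR_RGB2HSV)
print("table z",np.nanmedian(W[380:440,250:450,2]))
def blob(u,v,r,zmin):
    m=np.zeros((480,640),np.uint8); m[v-r:v+r,u-r:u+r]=(W[v-r:v+r,u-r:u+r,2]>zmin)
    n,l,s,ce=cv2.connectedComponentsWithStats(m); k=1+np.argmax(s[1:,4]); return l==k
for n,u,v,r,zm,h in[("piston",409,269,28,25,50),("rod",150,305,40,8,20),("cap",227,261,30,12,None),("sprocket",489,306,20,4,None),("dish",317,247,26,6,22),("green",222,335,32,12,None),("cyl",221,196,14,8,None)]:
    b=blob(u,v,r,zm); ys,xs=np.where(b); z=W[b][:,2]
    h=h or np.percentile(z,90)
    pts=np.array([ray(c,a,d,h)[:2] for a,d in zip(xs,ys) if W[d,a,2]>h-8],np.float32)
    print(n,"zs",np.percentile(z,[5,50,95]).round(),"rect",[np.round(q,1) for q in cv2.minAreaRect(pts)],"mean",pts.mean(0).round(1),"hue/sat",np.median(hsv[b],0))
    if n=="rod":
        pc=pts-pts.mean(0); print("  axis",np.linalg.svd(pc,full_matrices=False)[2][0])
for n,u,v in[("n_cap",141,169),("n_piston",259,129),("n_rod",369,133),("n_sprocket",502,173)]:
    b=blob(u,v,50,10); pts=W[b]; 
    ys,xs=np.where(b); P=np.array([ray(c,a,d,28)[:2] for a,d in zip(xs,ys) if W[d,a,2]>24],np.float32)
    print(n,"top",np.median(pts[:,2][pts[:,2]>23]).round(1),"floor",np.median(W[v-3:v+4,u-3:u+4,2]).round(1),[np.round(q,2) for q in cv2.minAreaRect(P)])
    m=((W[:,:,2]<23)&(W[:,:,2]>12)); m2=np.zeros_like(m); m2[v-35:v+35,u-35:u+35]=1
    k,l=cv2.connectedComponents((m&m2).astype(np.uint8)); L=l[v,u]; ys,xs=np.where(l==L)
    Q=np.array([ray(c,a,d,18)[:2] for a,d in zip(xs,ys)],np.float32); print("  floor rect",[np.round(q,2) for q in cv2.minAreaRect(Q)],Q.mean(0).round(1))
a=c["pixels"][225:350,180:260]; b_=c["pixels"][250:375,90:170]
s=c["pixels"][240:365,455:535]
cv2.imwrite("pics/crop1.png",cv2.resize(np.hstack([a,b_,s]),None,fx=3,fy=3,interpolation=cv2.INTER_CUBIC)[:,:,::-1])
E
```

```text
table z 0.5095072440473103
piston zs [41. 49. 52.] rect [array([ 431.9, -162.1]), array([58. , 58.8]), np.float64(89.6)] mean [ 431.8 -162.1] hue/sat [173.  19. 144.]
rod zs [11. 19. 23.] rect [array([371.1, 284.7]), array([117.4,  52.1]), np.float64(61.1)] mean [367.1 277.4] hue/sat [155.  15. 122.]
  axis [-0.48520964 -0.8743979 ]
cap zs [22. 38. 43.] rect [array([441.9, 147.2]), array([29.5, 79. ]), np.float64(85.3)] mean [441.6 147.1] hue/sat [11. 64. 60.]
sprocket zs [ 7. 13. 30.] rect [array([ 374. , -300.5]), array([25.1, 25.4]), np.float64(44.4)] mean [ 374.  -300.5] hue/sat [146.  30.  82.]
dish zs [ 8. 18. 24.] rect [array([470.4,  -6.1]), array([66.8, 67.6]), np.float64(0.9)] mean [474.6  -6.1] hue/sat [167.  21.  97.]
green zs [32. 39. 43.] rect [array([316.6, 148.3]), array([27.9, 79.5]), np.float64(4.2)] mean [316.5 149.3] hue/sat [ 49.  136.   78.5]
cyl zs [14. 31. 39.] rect [array([558.5, 163.5]), array([25.4, 24.5]), np.float64(2.9)] mean [558.6 163.8] hue/sat [159.  18. 111.]
n_cap top 28.1 floor nan [array([608.74, 313.48]), array([ 94.44, 149.21]), np.float64(89.79)]
  floor rect [array([612.56, 317.7 ]), array([94.52, 43.47]), np.float64(0.2)] [611.4 317.3]
n_piston top 28.0 floor 18.3 [array([686.69, 102.4 ]), array([ 93.06, 149.86]), np.float64(82.41)]
  floor rect [array([690.77, 103.72]), array([72.56, 75.2 ]), np.float64(28.67)] [690.3 103.8]
n_rod top 28.1 floor 18.0 [array([681.58, -96.21]), array([ 91.94, 149.8 ]), np.float64(84.22)]
  floor rect [array([ 685.22, -100.94]), array([128.44,  61.91]), np.float64(0.34)] [691.  -97.3]
n_sprocket top 28.2 floor 18.6 [array([ 609.65, -331.74]), array([ 93.23, 149.89]), np.float64(87.0)]
  floor rect [array([ 612.98, -336.06]), array([48.1, 49.5]), np.float64(0.69)] [ 612.6 -335.4]
```

View pics/crop1.png

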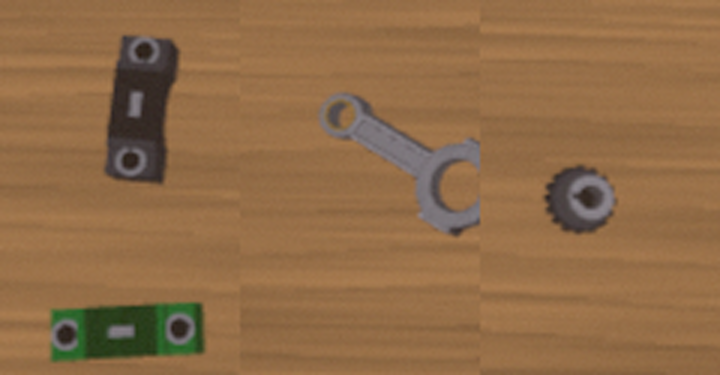

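The crop confirms three things. The dark cap (left tile, about (143,108)) is the one meant, with the green one below it as the decoy. The rod's small eye points away and to the left. The sprocket lies hub up.

All sizes match: rod 117 mm, cap 29×79 mm, piston 58 mm, tiles 93×149 mm.

```bash
cat > plan.py <<'E'
import sys,numpy as np
from rig import sense
from scipy.spatial.transform import Rotation as R
# usage: plan.py x y z heading_deg n   (heading of tool y); straight line, tool down
x,y,z,hd,n=map(float,sys.argv[1:6]); n=int(n)
s=sense(); w,a,b,c=s["ee_rot"]; R0=R.from_quat([a,b,c,w])
h=np.radians(hd); Rt=R.from_matrix(np.array([[-np.sin(h),np.cos(h),0],[np.cos(h),np.sin(h),0],[0,0,-1]]))
# columns: tool x = heading+90, y = heading, z down
Rt=R.from_matrix(np.column_stack([[-np.sin(h),np.cos(h),0],[np.cos(h),np.sin(h),0],[0,0,-1]]))
rel=(R0.inv()*Rt).as_rotvec(); d=np.array([x,y,z])-s["eef_pos"]
y0=R0.as_matrix()[:,1]
print("t",round(s["time_s"],2),"pos",s["eef_pos"].round(1),"head",np.degrees(np.arctan2(y0[1],y0[0])).round(1),"grip",round(s["grip_width"],3),round(s["grip_force"],1),"F",s["force"].round(1),"q6",s["joints"][5].round(2))
u=np.degrees(rel)/6/n
print("turn/row",u.round(3))
for i in range(n):
    v=(R0*R.from_rotvec(rel*i/n)).inv().apply(d/n)/1000
    print(v.round(4).tolist())
E
python3 plan.py 372 285.5 110 -29 18
```

```text
t 0.15 pos [131.7 508.  230.9] head 75.5 grip 0.996 0.0 F [-0.2  0.4  0.7] q6 -0.22
turn/row [-0.     0.     0.967]
[-0.016, -0.0086, 0.0067]
[-0.0168, -0.0069, 0.0067]
[-0.0174, -0.0052, 0.0067]
[-0.0179, -0.0034, 0.0067]
[-0.0181, -0.0016, 0.0067]
[-0.0182, 0.0002, 0.0067]
[-0.0181, 0.0021, 0.0067]
[-0.0178, 0.0039, 0.0067]
[-0.0173, 0.0057, 0.0067]
[-0.0166, 0.0074, 0.0067]
[-0.0158, 0.009, 0.0067]
[-0.0148, 0.0106, 0.0067]
[-0.0137, 0.012, 0.0067]
[-0.0124, 0.0133, 0.0067]
[-0.011, 0.0145, 0.0067]
[-0.0094, 0.0156, 0.0067]
[-0.0078, 0.0164, 0.0067]
[-0.0061, 0.0171, 0.0067]
```

Call:
servo_tool:
  commands:
    - [-1,[-0.016,-0.0086,0.0067],[0,0,0.967]]
    - [-1,[-0.0168,-0.0069,0.0067],[0,0,0.967]]
    - [-1,[-0.0174,-0.0052,0.0067],[0,0,0.967]]
    - [-1,[-0.0179,-0.0034,0.0067],[0,0,0.967]]
    - [-1,[-0.0181,-0.0016,0.0067],[0,0,0.967]]
    - [-1,[-0.0182,0.0002,0.0067],[0,0,0.967]]
    - [-1,[-0.0181,0.0021,0.0067],[0,0,0.967]]
    - [-1,[-0.0178,0.0039,0.0067],[0,0,0.967]]
    - [-1,[-0.0173,0.0057,0.0067],[0,0,0.967]]
    - [-1,[-0.0166,0.0074,0.0067],[0,0,0.967]]
  squeeze: 60

```text
time_s: 0.98
eef_pos: [265.8, 383.9, 163.8]
ee_rot: [-0.0, 0.594, 0.805, -0.0]
force: [1.0, -0.1, 0.2]
grip_width: 1.002
grip_force: 0.0
```

Call:
servo_tool:
  commands:
    - [-1,[-0.0158,0.009,0.0067],[0,0,0.967]]
    - [-1,[-0.0148,0.0106,0.0067],[0,0,0.967]]
    - [-1,[-0.0137,0.012,0.0067],[0,0,0.967]]
    - [-1,[-0.0124,0.0133,0.0067],[0,0,0.967]]
    - [-1,[-0.011,0.0145,0.0067],[0,0,0.967]]
    - [-1,[-0.0094,0.0156,0.0067],[0,0,0.967]]
    - [-1,[-0.0078,0.0164,0.0067],[0,0,0.967]]
    - [-1,[-0.0061,0.0171,0.0067],[0,0,0.967]]
    - [-1,[0,0,0],[0,0,0]]
    - [-1,[0,0,0],[0,0,0]]

```text
time_s: 1.82
eef_pos: [372.0, 285.4, 110.4]
ee_rot: [-0.0, 0.861, 0.508, -0.001]
force: [-0.3, 0.0, -1.2]
grip_width: 1.002
grip_force: 0.0
```

```bash
python3 plan.py 372 285.5 7 -29 6; python3 - <<'E'
from rig import *
import cv2
c=capture("wrist"); cv2.imwrite("pics/w1.png",c["pixels"][:,:,::-1])
E
```

```text
t 1.82 pos [372.  285.4 110.4] head -28.9 grip 1.002 0.0 F [-0.3  0.  -1.2] q6 0.91
turn/row [-0.001  0.001  0.002]
[0.0, 0.0, 0.0172]
[0.0, 0.0, 0.0172]
[0.0, 0.0, 0.0172]
[0.0, -0.0, 0.0172]
[0.0, -0.0, 0.0172]
[0.0, -0.0, 0.0172]
```

View pics/w1.png

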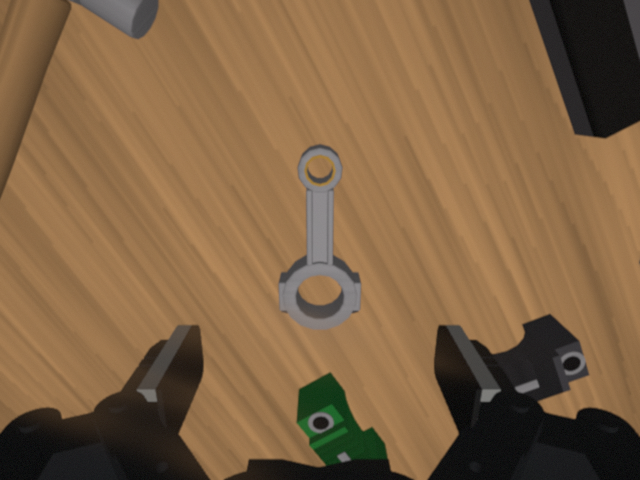

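The wrist view shows the rod centred between the fingers at column 320, aligned, with its small eye up at (320,168). I'll go down and grip.

Call:
servo_tool:
  commands:
    - [-1,[0,0,0.0172],[0,0,0]]
    - [-1,[0,0,0.0172],[0,0,0]]
    - [-1,[0,0,0.0172],[0,0,0]]
    - [-1,[0,0,0.0172],[0,0,0]]
    - [-1,[0,0,0.0172],[0,0,0]]
    - [-1,[0,0,0.0172],[0,0,0]]
    - [0,[0,0,0],[0,0,0]]
    - [1,[0,0,0],[0,0,0]]
    - [1,[0,0,0],[0,0,0]]
    - [1,[0,0,0],[0,0,0]]

```text
time_s: 2.7
eef_pos: [372.5, 286.2, 8.7]
ee_rot: [0.0, 0.861, 0.508, 0.001]
force: [-1.2, -0.4, -0.3]
grip_width: 0.454
grip_force: 0.0
```

Call:
servo_tool:
  commands:
    - [1,[0,0,0],[0,0,0]]
    - [1,[0,0,0],[0,0,0]]
    - [1,[0,0,0],[0,0,0]]
    - [1,[0,0,0],[0,0,0]]
    - [1,[0,0,0],[0,0,0]]
    - [1,[0,0,0],[0,0,0]]

```text
time_s: 3.2
eef_pos: [372.6, 286.0, 8.5]
ee_rot: [0.0, 0.862, 0.508, 0.001]
force: [-1.1, -0.7, 7.7]
grip_width: 0.169
grip_force: 59.4
```

Call:
servo_tool:
  commands:
    - [1,[0,0,-0.01],[0,0,0]]
    - [1,[0,0,-0.02],[0,0,0]]
    - [1,[0,0,-0.025],[0,0,0]]
    - [1,[0,0,-0.025],[0,0,0]]
    - [1,[0,0,-0.02],[0,0,0]]
    - [1,[0,0,0],[0,0,0]]

```text
time_s: 3.7
eef_pos: [373.6, 286.4, 111.4]
ee_rot: [0.0, 0.861, 0.508, 0.003]
force: [1.7, 0.4, -1.4]
grip_width: 0.167
grip_force: 59.3
```

```bash
python3 - <<'E'
from rig import *
from h import *
from scipy.spatial.transform import Rotation as R
s=sense(); c=capture("wrist"); cv2.imwrite("pics/w2.png",c["pixels"][:,:,::-1])
t=capture("top"); cv2.imwrite("pics/t2.png",t["pixels"][:,:,::-1])
print(s["force"],s["grip_width"])
E
python3 plan.py 682 -96.5 110 84.2 20
```

```text
[ 1.73087568  0.41225355 -1.41388885] 0.16726804293904637
t 3.8 pos [371.9 285.6 107.6] head -29.0 grip 0.165 59.3 F [ 0.1 -0.  -4.6] q6 0.91
turn/row [ 0.     0.    -0.943]
[-0.0092, 0.0228, -0.0001]
[-0.0114, 0.0218, -0.0001]
[-0.0135, 0.0206, -0.0001]
[-0.0155, 0.0191, -0.0001]
[-0.0173, 0.0175, -0.0001]
[-0.0189, 0.0157, -0.0001]
[-0.0204, 0.0138, -0.0001]
[-0.0216, 0.0117, -0.0001]
[-0.0227, 0.0095, -0.0001]
[-0.0235, 0.0072, -0.0001]
[-0.0241, 0.0049, -0.0001]
[-0.0245, 0.0025, -0.0001]
[-0.0246, 0.0001, -0.0001]
[-0.0245, -0.0024, -0.0001]
[-0.0241, -0.0048, -0.0001]
[-0.0236, -0.0071, -0.0001]
[-0.0227, -0.0094, -0.0001]
[-0.0217, -0.0116, -0.0001]
[-0.0204, -0.0137, -0.0001]
[-0.019, -0.0156, -0.0001]
```

View pics/w2.png

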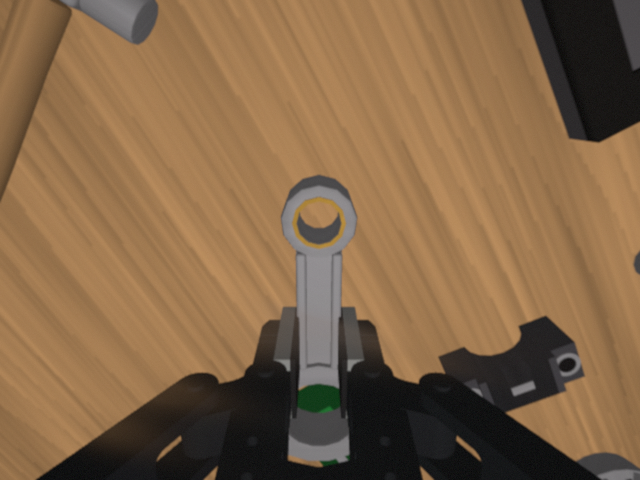

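The rod is held level, with its small eye at (319,218). I'll carry it over its nest.

Call:
servo_tool:
  commands:
    - [1,[-0.0092,0.0228,0],[0,0,-0.943]]
    - [1,[-0.0114,0.0218,0],[0,0,-0.943]]
    - [1,[-0.0135,0.0206,0],[0,0,-0.943]]
    - [1,[-0.0155,0.0191,0],[0,0,-0.943]]
    - [1,[-0.0173,0.0175,0],[0,0,-0.943]]
    - [1,[-0.0189,0.0157,0],[0,0,-0.943]]
    - [1,[-0.0204,0.0138,0],[0,0,-0.943]]
    - [1,[-0.0216,0.0117,0],[0,0,-0.943]]
    - [1,[-0.0227,0.0095,0],[0,0,-0.943]]
    - [1,[-0.0235,0.0072,0],[0,0,-0.943]]

```text
time_s: 4.63
eef_pos: [526.6, 93.6, 105.6]
ee_rot: [-0.002, 0.516, 0.857, -0.001]
force: [-0.4, -0.5, -2.5]
grip_width: 0.165
grip_force: 59.3
```

Call:
servo_tool:
  commands:
    - [1,[-0.0241,0.0049,0],[0,0,-0.943]]
    - [1,[-0.0245,0.0025,0],[0,0,-0.943]]
    - [1,[-0.0246,0.0001,0],[0,0,-0.943]]
    - [1,[-0.0245,-0.0024,0],[0,0,-0.943]]
    - [1,[-0.0241,-0.0048,0],[0,0,-0.943]]
    - [1,[-0.0236,-0.0071,0],[0,0,-0.943]]
    - [1,[-0.0227,-0.0094,0],[0,0,-0.943]]
    - [1,[-0.0217,-0.0116,0],[0,0,-0.943]]
    - [1,[-0.0204,-0.0137,0],[0,0,-0.943]]
    - [1,[-0.019,-0.0156,0],[0,0,-0.943]]

```text
time_s: 5.47
eef_pos: [681.6, -97.1, 104.8]
ee_rot: [-0.002, 0.048, 0.999, 0.001]
force: [-0.2, -0.1, -3.5]
grip_width: 0.163
grip_force: 59.3
```

Call:
servo_tool:
  commands:
    - [1,[0,0,0],[0,0,0]]
    - [1,[0,0,0],[0,0,0]]

```text
time_s: 5.63
eef_pos: [681.2, -97.0, 104.5]
ee_rot: [-0.002, 0.052, 0.999, 0.001]
force: [-0.4, 0.3, -4.0]
grip_width: 0.165
grip_force: 59.3
```

```bash
python3 - <<'E'
from rig import *
from h import *
from scipy.spatial.transform import Rotation as R
s=sense(); c=capture("wrist"); cv2.imwrite("pics/w3.png",c["pixels"][:,:,::-1])
T=c["T_tool_cam"]
def tool(u,v,z):
    d=T[:3,:3]@[(u-c["cx"])/c["fx"],(v-c["cy"])/c["fy"],1]; o=T[:3,3]; return o+d*(z-o[2])/d[2]
print("small eye tool",tool(319,221,-11.5).round(1))
E
python3 plan.py 682 -97 60 84.2 3
```

```text
small eye tool [ 46.8  -0.5 -11.5]
t 5.68 pos [681.  -96.1 105.1] head 84.1 grip 0.166 59.3 F [-0.   0.4 -3.7] q6 -1.78
turn/row [ 0.003 -0.012 -0.006]
[-0.0004, -0.0003, 0.015]
[-0.0004, -0.0003, 0.015]
[-0.0004, -0.0003, 0.015]
```

View pics/w3.png

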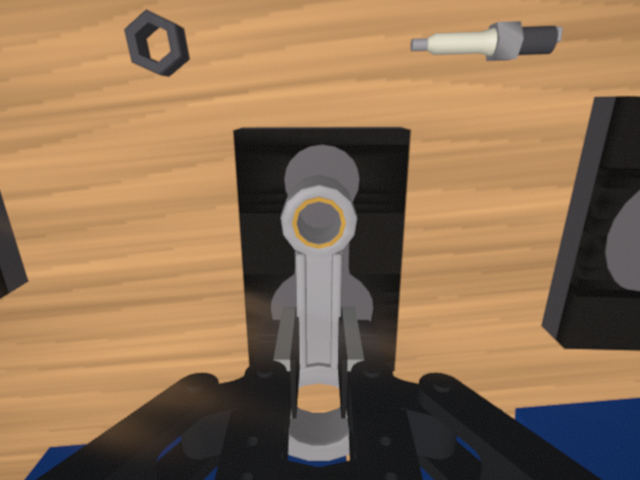

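```bash
cat >> h.py <<'E'
def wray(c,s,u,v,h):
    from scipy.spatial.transform import Rotation as R
    w,a,b,e=s["ee_rot"]; Q=R.from_quat([a,b,e,w]).as_matrix(); T=c["T_tool_cam"]
    d=Q@T[:3,:3]@[(u-c["cx"])/c["fx"],(v-c["cy"])/c["fy"],1]; o=Q@T[:3,3]+s["eef_pos"]
    return o+d*(h-o[2])/d[2]
E
python3 - <<'E'
from rig import *
from h import *
s=sense(); c=capture("wrist")
for n,u,v,h in[("rim L",285,182,28),("rim R",359,182,28),("rim T(far side)",322,145,18),("tile corner",235,129,28),("tile corner",410,129,28)]: print(n,wray(c,s,u,v,h).round(1))
E
```

```text
rim L [ 635.9 -110.2   28. ]
rim R [640.  -70.5  28. ]
rim T(far side) [619.5 -88.4  18. ]
tile corner [ 605.8 -132.4   28. ]
tile corner [615.2 -42.3  28. ]
```

```bash
python3 plan.py 684.2 -95.6 30 84.1 5
```

```text
t 5.73 pos [681.1 -95.6 105.7] head 84.1 grip 0.166 59.3 F [ 0.3  0.3 -2.2] q6 -1.78
turn/row [ 0.002 -0.006  0.001]
[-0.0007, 0.0, 0.0151]
[-0.0007, 0.0, 0.0151]
[-0.0007, 0.0001, 0.0151]
[-0.0006, 0.0001, 0.0151]
[-0.0006, 0.0001, 0.0151]
```

Call:
servo_tool:
  commands:
    - [1,[-0.0007,0,0.0151],[0,0,0]]
    - [1,[-0.0007,0,0.0151],[0,0,0]]
    - [1,[-0.0007,0,0.0151],[0,0,0]]
    - [1,[-0.0006,0,0.0151],[0,0,0]]
    - [1,[-0.0006,0,0.011],[0,0,0]]
    - [1,[0,0,0],[0,0,0]]
    - [1,[0,0,0.004],[0,0,0]]
    - [1,[0,0,0],[0,0,0]]

```text
time_s: 6.4
eef_pos: [685.3, -96.5, 32.3]
ee_rot: [0.0, 0.051, 0.999, -0.0]
force: [0.1, 0.4, -4.1]
grip_width: 0.17
grip_force: 59.3
```

Call:
servo_tool:
  commands:
    - [1,[0,0,0.002],[0,0,0]]
    - [1,[0,0,0.002],[0,0,0]]
    - [1,[0,0,0.001],[0,0,0]]
    - [1,[0,0,0],[0,0,0]]
    - [1,[0,0,0],[0,0,0]]

```text
time_s: 6.82
eef_pos: [685.3, -96.7, 27.2]
ee_rot: [0.0, 0.051, 0.999, -0.0]
force: [-0.4, 0.2, -2.6]
grip_width: 0.164
grip_force: 59.3
```

Call:
servo_tool:
  commands:
    - [0.4,[0,0,0],[0,0,0]]
    - [0.4,[0,0,0],[0,0,0]]
    - [0.2,[0,0,0],[0,0,0]]
    - [0,[0,0,0],[0,0,0]]
    - [0,[0,0,-0.01],[0,0,0]]
    - [-0.5,[0,0,-0.02],[0,0,0]]
    - [-1,[0,0,-0.03],[0,0,0]]
    - [-1,[0,0,-0.03],[0,0,0]]
    - [-1,[0,0,-0.03],[0,0,0]]
    - [-1,[0,0,0],[0,0,0]]

```text
time_s: 7.65
eef_pos: [687.5, -97.5, 155.3]
ee_rot: [0.006, 0.051, 0.999, -0.002]
force: [0.1, -0.1, -0.1]
grip_width: 1.003
grip_force: 0.0
```

```bash
python3 - <<'E'
from rig import *
from h import *
s=sense(); c=capture("wrist"); cv2.imwrite("pics/w4.png",c["pixels"][:,:,::-1])
E
python3 plan.py 442 147 110 85.3 9
```

```text
t 7.7 pos [686.7 -97.3 151.8] head 84.2 grip 0.996 0.0 F [ 0.1  0.7 -0.9] q6 -1.78
turn/row [-0.002  0.008 -0.021]
[0.0298, 0.0243, 0.0044]
[0.0298, 0.0243, 0.0044]
[0.0297, 0.0244, 0.0044]
[0.0297, 0.0244, 0.0045]
[0.0296, 0.0245, 0.0045]
[0.0295, 0.0246, 0.0045]
[0.0295, 0.0246, 0.0046]
[0.0294, 0.0247, 0.0046]
[0.0294, 0.0248, 0.0046]
```

View pics/w4.png

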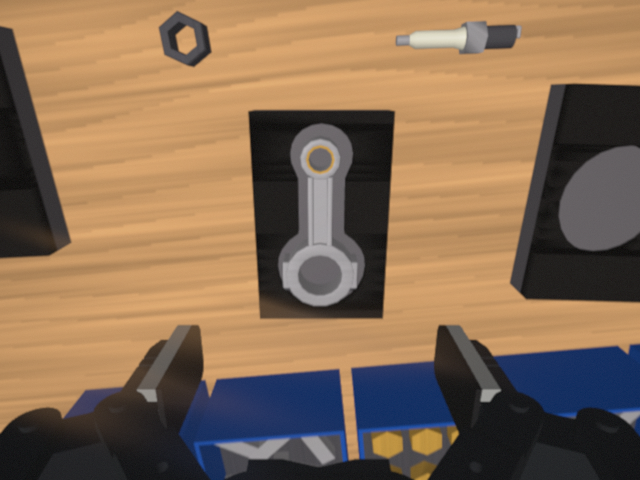

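The rod lies in its dumb-bell cut-out with the big eye at (320,272) in the big pocket. Next is the cap.

Call:
servo_tool:
  commands:
    - [-1,[0.0298,0.0243,0.0044],[0,0,-0.02]]
    - [-1,[0.0298,0.0243,0.0044],[0,0,-0.02]]
    - [-1,[0.0297,0.0244,0.0044],[0,0,-0.02]]
    - [-1,[0.0297,0.0244,0.0045],[0,0,-0.02]]
    - [-1,[0.0296,0.0245,0.0045],[0,0,-0.02]]
    - [-1,[0.0295,0.0246,0.0045],[0,0,-0.02]]
    - [-1,[0.0295,0.0246,0.0046],[0,0,-0.02]]
    - [-1,[0.0294,0.0247,0.0046],[0,0,-0.02]]
    - [-1,[0.0294,0.0248,0.0046],[0,0,-0.02]]
    - [-1,[0,0,0],[0,0,0]]

```text
time_s: 8.53
eef_pos: [435.3, 150.9, 105.4]
ee_rot: [-0.003, 0.039, 0.999, 0.0]
force: [-0.4, -0.8, -0.8]
grip_width: 1.0
grip_force: 0.0
```

```bash
python3 - <<'E'
from rig import *
from h import *
s=sense(); c=capture("wrist"); 
g=c["pixels"].astype(int); hsv=cv2.cvtColor(c["pixels"],cv2.COLOR_RGB2HSV)
cv2.imwrite("pics/w5.png",c["pixels"][:,:,::-1])
print("px of cap est",s["eef_pos"])
E
python3 plan.py 442 147 14 85.3 6
```

```text
px of cap est [435.32912398 150.88376886 105.38687676]
t 8.58 pos [438.1 149.4 106.1] head 85.5 grip 0.999 0.0 F [ 0.1  0.2 -0.6] q6 -1.42
turn/row [-0.    -0.004  0.004]
[-0.0007, -0.0003, 0.0154]
[-0.0007, -0.0003, 0.0154]
[-0.0007, -0.0003, 0.0154]
[-0.0007, -0.0003, 0.0154]
[-0.0007, -0.0003, 0.0154]
[-0.0007, -0.0003, 0.0154]
```

View pics/w5.png

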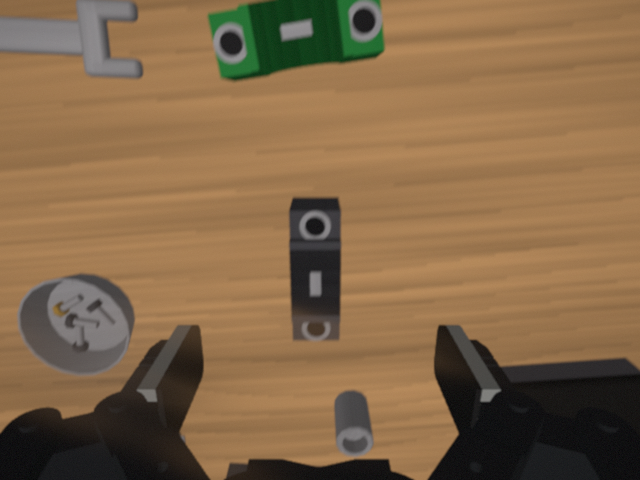

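The wrist view shows the dark cap at (316,283), aligned between the fingers. The dish at (77,322) is well clear of the finger path.

Call:
servo_tool:
  commands:
    - [-1,[-0.0007,-0.0003,0.0154],[0,0,0]]
    - [-1,[-0.0007,-0.0003,0.0154],[0,0,0]]
    - [-1,[-0.0007,-0.0003,0.0154],[0,0,0]]
    - [-1,[-0.0007,-0.0003,0.0154],[0,0,0]]
    - [-1,[-0.0007,-0.0003,0.0154],[0,0,0]]
    - [-1,[-0.0007,-0.0003,0.0154],[0,0,0]]
    - [-1,[0,0,0],[0,0,0]]
    - [0.2,[0,0,0],[0,0,0]]
    - [1,[0,0,0],[0,0,0]]
    - [1,[0,0,0],[0,0,0]]

```text
time_s: 9.42
eef_pos: [445.3, 145.5, 15.1]
ee_rot: [0.001, 0.041, 0.999, 0.0]
force: [-0.4, -0.4, -0.1]
grip_width: 0.602
grip_force: 0.0
```

Call:
servo_tool:
  commands:
    - [1,[0,0,0],[0,0,0]]
    - [1,[0,0,0],[0,0,0]]
    - [1,[0,0,0],[0,0,0]]
    - [1,[0,0,0],[0,0,0]]

```text
time_s: 9.75
eef_pos: [445.2, 145.7, 15.1]
ee_rot: [0.001, 0.041, 0.999, 0.0]
force: [-0.6, 0.2, 6.9]
grip_width: 0.316
grip_force: 59.9
```

Call:
servo_tool:
  commands:
    - [1,[0,0,-0.01],[0,0,0]]
    - [1,[0,0,-0.02],[0,0,0]]
    - [1,[0,0,-0.025],[0,0,0]]
    - [1,[0,0,-0.025],[0,0,0]]
    - [1,[0,0,-0.02],[0,0,0]]
    - [1,[0,0,0],[0,0,0]]
    - [1,[0,0,0],[0,0,0]]

```text
time_s: 10.33
eef_pos: [444.5, 145.6, 114.6]
ee_rot: [0.001, 0.041, 0.999, 0.0]
force: [0.6, -1.0, -3.7]
grip_width: 0.316
grip_force: 60.1
```

```bash
python3 plan.py 612.5 314 110 89.8 8
```

```text
t 10.33 pos [444.5 145.6 114.6] head 85.3 grip 0.316 60.1 F [ 0.6 -1.  -3.7] q6 -1.42
turn/row [ 0.     0.001 -0.094]
[-0.0192, 0.0227, 0.0006]
[-0.0194, 0.0225, 0.0006]
[-0.0196, 0.0223, 0.0006]
[-0.0199, 0.0221, 0.0006]
[-0.0201, 0.0219, 0.0006]
[-0.0203, 0.0217, 0.0006]
[-0.0205, 0.0215, 0.0006]
[-0.0207, 0.0213, 0.0006]
```

Call:
servo_tool:
  commands:
    - [1,[-0.0192,0.0227,0.0006],[0,0,-0.094]]
    - [1,[-0.0194,0.0225,0.0006],[0,0,-0.094]]
    - [1,[-0.0196,0.0223,0.0006],[0,0,-0.094]]
    - [1,[-0.0199,0.0221,0.0006],[0,0,-0.094]]
    - [1,[-0.0201,0.0219,0.0006],[0,0,-0.094]]
    - [1,[-0.0203,0.0217,0.0006],[0,0,-0.094]]
    - [1,[-0.0205,0.0215,0.0006],[0,0,-0.094]]
    - [1,[-0.0207,0.0213,0.0006],[0,0,-0.094]]
    - [1,[0,0,0],[0,0,0]]
    - [1,[0,0,0],[0,0,0]]

```text
time_s: 11.17
eef_pos: [611.9, 314.1, 105.9]
ee_rot: [-0.002, 0.002, 1.0, -0.001]
force: [-0.4, -0.5, -4.2]
grip_width: 0.317
grip_force: 60.5
```

Call:
servo_tool:
  commands:
    - [1,[0,0,0],[0,0,0]]
    - [1,[0,0,0],[0,0,0]]

```text
time_s: 11.33
eef_pos: [611.9, 313.0, 108.6]
ee_rot: [-0.001, 0.002, 1.0, -0.0]
force: [-0.1, -0.2, -3.5]
grip_width: 0.317
grip_force: 60.5
```

```bash
python3 - <<'E'
from rig import *
from h import *
s=sense(); c=capture("wrist"); np.savez("w6.npz",**c)
cv2.imwrite("pics/w6.png",c["pixels"][:,:,::-1])
E
python3 plan.py 612.5 314 36 89.8 5
```

```text
t 11.38 pos [612.1 313.1 109. ] head 89.7 grip 0.317 60.5 F [-0.   0.5 -3. ] q6 -1.26
turn/row [-0.001 -0.002 -0.002]
[-0.0001, 0.0002, 0.0146]
[-0.0001, 0.0002, 0.0146]
[-0.0001, 0.0002, 0.0146]
[-0.0001, 0.0002, 0.0146]
[-0.0001, 0.0002, 0.0146]
```

View pics/w6.png

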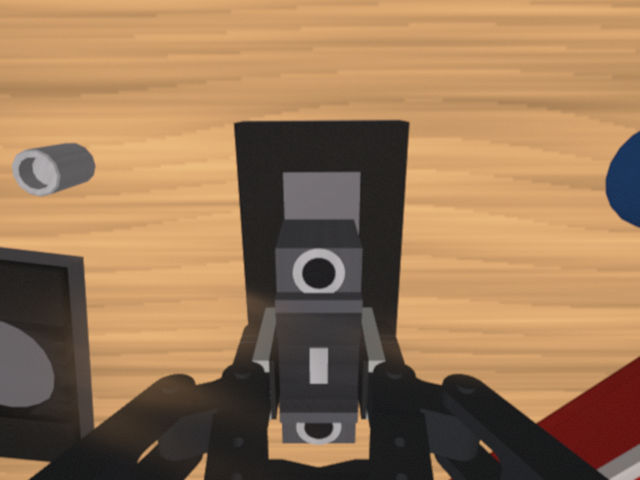

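```bash
python3 - <<'E'
from rig import *
from h import *
s=sense(); c=dict(np.load("w6.npz"))
for u,v,h in[(235,122,28),(409,122,28),(284,172,18),(360,172,18),(318,366,134),(318,271,128),(318,430,128)]: print(wray(c,s,u,v,h).round(1))
E
```

```text
[537.7 268.9  28. ]
[538.1 360.1  28. ]
[565.6 292.9  18. ]
[565.8 336.1  18. ]
[612.4 312.2 134. ]
[580.1 312.4 128. ]
[645.4 312.1 128. ]
```

Call:
servo_tool:
  commands:
    - [1,[0,0.0005,0.0146],[0,0,0]]
    - [1,[0,0.0005,0.0146],[0,0,0]]
    - [1,[0,0.0005,0.0146],[0,0,0]]
    - [1,[0,0.0005,0.0146],[0,0,0]]
    - [1,[0,0,0.01],[0,0,0]]
    - [1,[0,0,0.003],[0,0,0]]
    - [1,[0,0,0],[0,0,0]]
    - [1,[0,0,0],[0,0,0]]

```text
time_s: 12.05
eef_pos: [613.0, 315.7, 38.9]
ee_rot: [0.001, 0.002, 1.0, 0.0]
force: [0.0, 0.5, -2.4]
grip_width: 0.319
grip_force: 60.4
```

Call:
servo_tool:
  commands:
    - [1,[0,0,0.002],[0,0,0]]
    - [1,[0,0,0.002],[0,0,0]]
    - [1,[0,0,0.001],[0,0,0]]
    - [1,[0,0,0],[0,0,0]]
    - [1,[0,0,0],[0,0,0]]

```text
time_s: 12.47
eef_pos: [612.7, 315.8, 33.2]
ee_rot: [0.0, 0.002, 1.0, 0.0]
force: [0.2, -0.5, -2.5]
grip_width: 0.318
grip_force: 60.5
```

Call:
servo_tool:
  commands:
    - [0.2,[0,0,0],[0,0,0]]
    - [0.1,[0,0,0],[0,0,0]]
    - [-0.2,[0,0,0],[0,0,0]]
    - [-0.3,[0,0,0],[0,0,0]]
    - [-0.3,[0,0,-0.01],[0,0,0]]
    - [-0.7,[0,0,-0.02],[0,0,0]]
    - [-1,[0,0,-0.03],[0,0,0]]
    - [-1,[0,0,-0.03],[0,0,0]]
    - [-1,[0,0,-0.03],[0,0,0]]
    - [-1,[0,0,0],[0,0,0]]

```text
time_s: 13.3
eef_pos: [614.9, 316.5, 161.2]
ee_rot: [0.006, 0.002, 1.0, 0.002]
force: [-0.3, 0.4, 1.2]
grip_width: 1.003
grip_force: 0.0
```

```bash
python3 - <<'E'
from rig import *
from h import *
s=sense(); c=capture("wrist")
cv2.imwrite("pics/w7.png",c["pixels"][:,:,::-1])
E
python3 plan.py 432 -162 130 89.8 14
```

```text
t 13.35 pos [614.  316.2 157.8] head 89.8 grip 0.996 0.0 F [ 0.  -0.4 -0.7] q6 -1.26
turn/row [ 0.002  0.005 -0.   ]
[0.0129, -0.0342, 0.0018]
[0.0129, -0.0342, 0.0018]
[0.0129, -0.0342, 0.0018]
[0.0129, -0.0342, 0.0018]
[0.0129, -0.0342, 0.0019]
[0.0129, -0.0342, 0.0019]
[0.0129, -0.0342, 0.0019]
[0.0129, -0.0342, 0.0019]
[0.0129, -0.0342, 0.0019]
[0.0129, -0.0342, 0.0019]
[0.0129, -0.0342, 0.0019]
[0.0129, -0.0342, 0.0019]
[0.0129, -0.0342, 0.002]
[0.0129, -0.0342, 0.002]
```

View pics/w7.png

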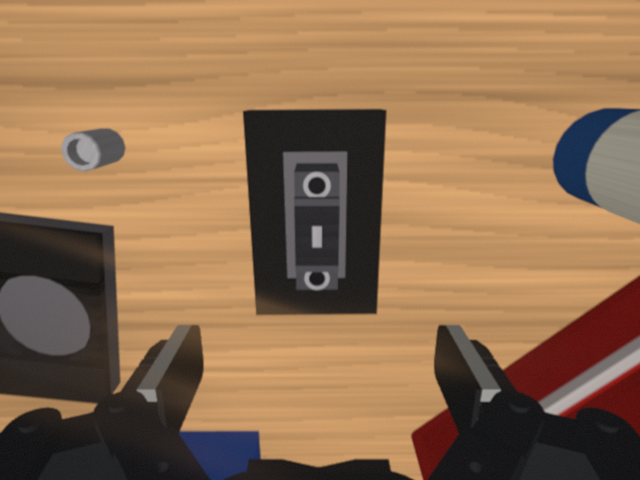

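The cap sits inside its cut-out at (316,237). On to the piston.

Call:
servo_tool:
  commands:
    - [-1,[0.0129,-0.0342,0.0019],[0,0,0]]
    - [-1,[0.0129,-0.0342,0.0019],[0,0,0]]
    - [-1,[0.0129,-0.0342,0.0019],[0,0,0]]
    - [-1,[0.0129,-0.0342,0.0019],[0,0,0]]
    - [-1,[0.0129,-0.0342,0.0019],[0,0,0]]
    - [-1,[0.0129,-0.0342,0.0019],[0,0,0]]
    - [-1,[0.0129,-0.0342,0.0019],[0,0,0]]
    - [-1,[0.0129,-0.0342,0.0019],[0,0,0]]
    - [-1,[0.0129,-0.0342,0.0019],[0,0,0]]
    - [-1,[0.0129,-0.0342,0.0019],[0,0,0]]

```text
time_s: 14.18
eef_pos: [481.0, -27.0, 133.7]
ee_rot: [-0.0, 0.002, 1.0, 0.0]
force: [0.7, -1.1, 0.2]
grip_width: 1.002
grip_force: 0.0
```

Call:
servo_tool:
  commands:
    - [-1,[0.0129,-0.0342,0.0019],[0,0,0]]
    - [-1,[0.0129,-0.0342,0.0019],[0,0,0]]
    - [-1,[0.0129,-0.0342,0.0019],[0,0,0]]
    - [-1,[0.0129,-0.0342,0.0019],[0,0,0]]
    - [-1,[0,0,0],[0,0,0]]
    - [-1,[0,0,0],[0,0,0]]
    - [-1,[0,0,0],[0,0,0]]

```text
time_s: 14.77
eef_pos: [430.0, -161.9, 126.2]
ee_rot: [-0.0, 0.002, 1.0, 0.0]
force: [0.1, -0.6, -1.3]
grip_width: 1.001
grip_force: 0.0
```

```bash
cat >> h.py <<'E'
def wcloud(c,s):
    from scipy.spatial.transform import Rotation as R
    w,a,b,e=s["ee_rot"]; Q=R.from_quat([a,b,e,w]).as_matrix(); T=c["T_tool_cam"]
    z=c["z_map"].astype(float); v,u=np.mgrid[:480,:640]
    P=np.dstack([(u-c["cx"])/c["fx"]*z,(v-c["cy"])/c["fy"]*z,z])@T[:3,:3].T+T[:3,3]
    W=P@Q.T+s["eef_pos"]; W[z==0]=np.nan; return W
E
python3 - <<'E'
from rig import *
from h import *
s=sense(); c=capture("wrist"); W=wcloud(c,s); m=(abs(W[:,:,2]-50)<5)&(np.hypot(W[:,:,0]-432,W[:,:,1]+162)<50)
p=np.array([wray(c,s,u,v,50)[:2] for v,u in zip(*np.where(m))],np.float32)
print(len(p),np.nanmedian(W[m],0).round(1),cv2.minEnclosingCircle(p),cv2.minAreaRect(p),"table",np.nanmedian(W[0:60,:,2]))
E
python3 plan.py 432 -162 13 90 7
```

```text
7952 [ 433.1 -162.9   49.1] ((433.7381286621094, -162.9380645751953), 30.38066291809082) ((433.7849426269531, -162.92735290527344), (58.99076461791992, 59.98488235473633), 89.73748016357422) table 0.44451781836984594
t 14.82 pos [ 430.2 -161.5  126.3] head 89.8 grip 0.994 0.0 F [ 0.2  0.2 -0.3] q6 -2.18
turn/row [ 0.001 -0.    -0.004]
[-0.0003, -0.0001, 0.0162]
[-0.0003, -0.0001, 0.0162]
[-0.0003, -0.0001, 0.0162]
[-0.0003, -0.0001, 0.0162]
[-0.0003, -0.0001, 0.0162]
[-0.0003, -0.0001, 0.0162]
[-0.0003, -0.0001, 0.0162]
```

The crown circle measures 60 mm across at height 49 mm, centred at (433.7, -162.9), so this is the piston. I'll go down and grip it.

Call:
servo_tool:
  commands:
    - [-1,[-0.0005,-0.0002,0.0162],[0,0,0]]
    - [-1,[-0.0005,-0.0002,0.0162],[0,0,0]]
    - [-1,[-0.0005,-0.0002,0.0162],[0,0,0]]
    - [-1,[-0.0005,-0.0002,0.0162],[0,0,0]]
    - [-1,[-0.0005,-0.0002,0.0162],[0,0,0]]
    - [-1,[-0.0005,-0.0002,0.0162],[0,0,0]]
    - [-1,[-0.0005,-0.0002,0.0162],[0,0,0]]
    - [-1,[0,0,0],[0,0,0]]
    - [0.3,[0,0,0],[0,0,0]]
    - [1,[0,0,0],[0,0,0]]

```text
time_s: 15.65
eef_pos: [434.2, -163.4, 13.8]
ee_rot: [0.0, 0.001, 1.0, -0.0]
force: [0.0, -0.2, 0.3]
grip_width: 0.749
grip_force: 0.0
```

Call:
servo_tool:
  commands:
    - [1,[0,0,0],[0,0,0]]
    - [1,[0,0,0],[0,0,0]]
    - [1,[0,0,0],[0,0,0]]
    - [1,[0,0,0],[0,0,0]]

```text
time_s: 15.98
eef_pos: [434.3, -163.7, 14.3]
ee_rot: [0.001, 0.002, 1.0, -0.0]
force: [0.3, 3.7, 6.1]
grip_width: 0.686
grip_force: 64.7
```

Call:
servo_tool:
  commands:
    - [1,[0,0,-0.01],[0,0,0]]
    - [1,[0,0,-0.02],[0,0,0]]
    - [1,[0,0,-0.025],[0,0,0]]
    - [1,[0,0,-0.025],[0,0,0]]
    - [1,[0,0,-0.025],[0,0,0]]
    - [1,[0,0,-0.01],[0,0,0]]
    - [1,[0,0,0],[0,0,0]]
    - [1,[0,0,0],[0,0,0]]

```text
time_s: 16.65
eef_pos: [433.5, -163.7, 128.5]
ee_rot: [0.0, 0.002, 1.0, -0.0]
force: [-0.1, 0.8, -3.1]
grip_width: 0.691
grip_force: 65.1
```

```bash
python3 plan.py 688 103.5 125 82.4 12
```

```text
t 16.65 pos [ 433.5 -163.7  128.5] head 89.8 grip 0.691 65.1 F [-0.1  0.8 -3.1] q6 -2.18
turn/row [-0.     0.001  0.103]
[-0.0211, 0.0223, 0.0003]
[-0.0209, 0.0226, 0.0003]
[-0.0206, 0.0228, 0.0003]
[-0.0204, 0.023, 0.0003]
[-0.0201, 0.0232, 0.0003]
[-0.0199, 0.0234, 0.0003]
[-0.0196, 0.0237, 0.0003]
[-0.0194, 0.0239, 0.0003]
[-0.0191, 0.0241, 0.0003]
[-0.0189, 0.0243, 0.0003]
[-0.0186, 0.0245, 0.0003]
[-0.0183, 0.0247, 0.0003]
```

Call:
servo_tool:
  commands:
    - [1,[-0.0211,0.0223,0.0003],[0,0,0.103]]
    - [1,[-0.0209,0.0226,0.0003],[0,0,0.103]]
    - [1,[-0.0206,0.0228,0.0003],[0,0,0.103]]
    - [1,[-0.0204,0.023,0.0003],[0,0,0.103]]
    - [1,[-0.0201,0.0232,0.0003],[0,0,0.103]]
    - [1,[-0.0199,0.0234,0.0003],[0,0,0.103]]
    - [1,[-0.0196,0.0237,0.0003],[0,0,0.103]]
    - [1,[-0.0194,0.0239,0.0003],[0,0,0.103]]
    - [1,[-0.0191,0.0241,0.0003],[0,0,0.103]]
    - [1,[-0.0189,0.0243,0.0003],[0,0,0.103]]

```text
time_s: 17.48
eef_pos: [645.8, 60.2, 123.2]
ee_rot: [-0.002, 0.056, 0.998, -0.0]
force: [0.6, -0.8, -2.4]
grip_width: 0.687
grip_force: 65.2
```

Call:
servo_tool:
  commands:
    - [1,[-0.0186,0.0245,0.0003],[0,0,0.103]]
    - [1,[-0.0183,0.0247,0.0003],[0,0,0.103]]
    - [1,[0,0,0],[0,0,0]]
    - [1,[0,0,0],[0,0,0]]
    - [1,[0,0,0],[0,0,0]]

```text
time_s: 17.9
eef_pos: [687.3, 103.0, 122.9]
ee_rot: [-0.001, 0.067, 0.998, -0.0]
force: [0.6, 0.0, -2.8]
grip_width: 0.687
grip_force: 65.3
```

```bash
python3 - <<'E'
from rig import *
from h import *
s=sense(); c=capture("wrist"); cv2.imwrite("pics/w8.png",c["pixels"][:,:,::-1]); np.savez("w8.npz",**c)
W=wcloud(c,s); m=(abs(W[:,:,2]-28)<2.5)&(np.hypot(W[:,:,0]-688,W[:,:,1]-103)<95)
p=np.array([wray(c,s,u,v,28)[:2] for v,u in zip(*np.where(m))],np.float32); print(len(p),cv2.minAreaRect(p))
T=c["T_tool_cam"]
E
python3 plan.py 688 103.5 40 82.4 5
```

```text
14658 ((670.5436401367188, 105.14606475830078), (92.04142761230469, 108.1932601928711), 82.4221420288086)
t 17.95 pos [687.4 102.7 123.4] head 82.3 grip 0.687 65.3 F [-0.3 -0.3 -2.2] q6 -1.46
turn/row [-0.001 -0.004 -0.002]
[-0.0001, 0.0002, 0.0167]
[-0.0001, 0.0002, 0.0167]
[-0.0001, 0.0002, 0.0167]
[-0.0001, 0.0002, 0.0167]
[-0.0001, 0.0002, 0.0167]
```

View pics/w8.png

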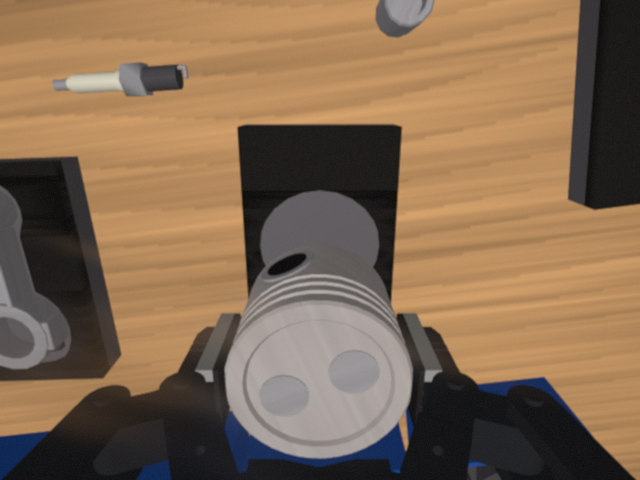

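The piston is held upright, crown at (320,375), with its nest cut-out at (320,240). The tile edges put the nest centre at (690.3, 102.5).

Call:
servo_tool:
  commands:
    - [1,[-0.0006,0,0.0165],[0,0,0]]
    - [1,[-0.0006,0,0.0165],[0,0,0]]
    - [1,[-0.0006,0,0.0165],[0,0,0]]
    - [1,[-0.0006,0,0.0165],[0,0,0]]
    - [1,[-0.0003,0,0.013],[0,0,0]]
    - [1,[0,0,0.003],[0,0,0]]
    - [1,[0,0,0],[0,0,0]]
    - [1,[0,0,0],[0,0,0]]

```text
time_s: 18.62
eef_pos: [691.1, 102.7, 43.4]
ee_rot: [0.001, 0.067, 0.998, 0.0]
force: [0.7, 0.1, -1.4]
grip_width: 0.686
grip_force: 65.4
```

Call:
servo_tool:
  commands:
    - [1,[0,0,0.003],[0,0,0]]
    - [1,[0,0,0.003],[0,0,0]]
    - [1,[0,0,0.003],[0,0,0]]
    - [1,[0,0,0.001],[0,0,0]]
    - [1,[0,0,0],[0,0,0]]
    - [1,[0,0,0],[0,0,0]]

```text
time_s: 19.12
eef_pos: [690.8, 103.1, 32.4]
ee_rot: [0.0, 0.067, 0.998, 0.0]
force: [-0.4, -0.4, -1.3]
grip_width: 0.685
grip_force: 65.8
```

Call:
servo_tool:
  commands:
    - [-0.5,[0,0,0],[0,0,0]]
    - [-0.6,[0,0,0],[0,0,0]]
    - [-0.8,[0,0,0],[0,0,0]]
    - [-1,[0,0,0],[0,0,0]]
    - [-1,[0,0,0],[0,0,0]]
    - [-1,[0,0,-0.015],[0,0,0]]
    - [-1,[0,0,-0.03],[0,0,0]]
    - [-1,[0,0,-0.03],[0,0,0]]
    - [-1,[0,0,-0.03],[0,0,0]]
    - [-1,[0,0,0],[0,0,0]]

```text
time_s: 19.95
eef_pos: [693.2, 103.1, 144.7]
ee_rot: [0.006, 0.067, 0.998, 0.0]
force: [1.1, -0.7, 0.8]
grip_width: 0.997
grip_force: 0.0
```

```bash
python3 - <<'E'
from rig import *
from h import *
c=capture("top"); W=cloud(c); m=(W[:,:,2]>55)&(W[:,:,2]<80)&(np.hypot(W[:,:,0]-690,W[:,:,1]-103)<45)
print("piston top",m.sum(),np.nanmedian(W[m],0) if m.any() else 0)
E
python3 plan.py 374 -300 120 90 15
```

```text
piston top 559 [682.48630668  92.54244045  66.91935107]
t 20.0 pos [692.2 103.  141.4] head 82.4 grip 1.002 0.0 F [-0.3 -0.5 -0.2] q6 -1.46
turn/row [ 0.     0.004 -0.085]
[0.0175, -0.0295, 0.0013]
[0.0177, -0.0293, 0.0013]
[0.018, -0.0291, 0.0013]
[0.0182, -0.029, 0.0013]
[0.0185, -0.0288, 0.0013]
[0.0188, -0.0286, 0.0013]
[0.019, -0.0285, 0.0013]
[0.0193, -0.0283, 0.0013]
[0.0195, -0.0281, 0.0014]
[0.0198, -0.028, 0.0014]
[0.02, -0.0278, 0.0014]
[0.0203, -0.0276, 0.0014]
[0.0205, -0.0274, 0.0014]
[0.0207, -0.0272, 0.0014]
[0.021, -0.0271, 0.0014]
```

The piston top is at 67 mm, where 68 is expected, so it is seated. I'll check the centring in the final top view. The sprocket is next.

Call:
servo_tool:
  commands:
    - [-1,[0.0175,-0.0295,0.0013],[0,0,-0.085]]
    - [-1,[0.0177,-0.0293,0.0013],[0,0,-0.085]]
    - [-1,[0.018,-0.0291,0.0013],[0,0,-0.085]]
    - [-1,[0.0182,-0.029,0.0013],[0,0,-0.085]]
    - [-1,[0.0185,-0.0288,0.0013],[0,0,-0.085]]
    - [-1,[0.0188,-0.0286,0.0013],[0,0,-0.085]]
    - [-1,[0.019,-0.0285,0.0013],[0,0,-0.085]]
    - [-1,[0.0193,-0.0283,0.0013],[0,0,-0.085]]
    - [-1,[0.0195,-0.0281,0.0014],[0,0,-0.085]]
    - [-1,[0.0198,-0.028,0.0014],[0,0,-0.085]]

```text
time_s: 20.83
eef_pos: [476.9, -166.4, 123.4]
ee_rot: [-0.001, 0.022, 1.0, 0.0]
force: [-0.0, 0.1, -0.2]
grip_width: 1.004
grip_force: 0.0
```

Call:
servo_tool:
  commands:
    - [-1,[0.02,-0.0278,0.0014],[0,0,-0.085]]
    - [-1,[0.0203,-0.0276,0.0014],[0,0,-0.085]]
    - [-1,[0.0205,-0.0274,0.0014],[0,0,-0.085]]
    - [-1,[0.0207,-0.0272,0.0014],[0,0,-0.085]]
    - [-1,[0.021,-0.0271,0.0014],[0,0,-0.085]]
    - [-1,[0,0,0],[0,0,0]]
    - [-1,[0,0,0],[0,0,0]]
    - [-1,[0,0,0],[0,0,0]]

```text
time_s: 21.5
eef_pos: [372.4, -299.4, 116.7]
ee_rot: [-0.0, 0.0, 1.0, 0.001]
force: [-0.5, 0.4, -0.4]
grip_width: 0.997
grip_force: 0.0
```

```bash
python3 - <<'E'
from rig import *
from h import *
s=sense(); c=capture("wrist"); W=wcloud(c,s); m=(abs(W[:,:,2]-28)<4)&(np.hypot(W[:,:,0]-374,W[:,:,1]+300)<30)
p=np.array([wray(c,s,u,v,28)[:2] for v,u in zip(*np.where(m))],np.float32)
print(len(p),np.nanmedian(W[m],0).round(1),cv2.minAreaRect(p))
E
python3 plan.py 374 -300 12 90 7
```

```text
1047 [ 375.6 -302.2   27.9] ((375.83160400390625, -302.1735534667969), (25.425304412841797, 25.816417694091797), 89.96419525146484)
t 21.55 pos [ 372.7 -299.1  116.8] head 90.1 grip 1.0 0.0 F [ 0.5  0.1 -0.8] q6 -2.49
turn/row [ 0.001 -0.     0.001]
[-0.0002, -0.0001, 0.015]
[-0.0002, -0.0001, 0.015]
[-0.0002, -0.0001, 0.015]
[-0.0002, -0.0001, 0.015]
[-0.0002, -0.0001, 0.015]
[-0.0002, -0.0001, 0.015]
[-0.0002, -0.0001, 0.015]
```

The hub is 25.6 mm across at height 28 mm, centred at (375.8, -302.2).

Call:
servo_tool:
  commands:
    - [-1,[-0.0004,-0.0004,0.015],[0,0,0]]
    - [-1,[-0.0004,-0.0004,0.015],[0,0,0]]
    - [-1,[-0.0004,-0.0004,0.015],[0,0,0]]
    - [-1,[-0.0004,-0.0004,0.015],[0,0,0]]
    - [-1,[-0.0004,-0.0004,0.015],[0,0,0]]
    - [-1,[-0.0004,-0.0004,0.015],[0,0,0]]
    - [-1,[-0.0004,-0.0004,0.0135],[0,0,0]]
    - [-1,[0,0,0],[0,0,0]]
    - [0.2,[0,0,0],[0,0,0]]
    - [1,[0,0,0],[0,0,0]]

```text
time_s: 22.38
eef_pos: [375.8, -302.6, 14.4]
ee_rot: [0.0, -0.001, 1.0, -0.0]
force: [-0.4, -0.3, -0.5]
grip_width: 0.753
grip_force: 0.0
```

Call:
servo_tool:
  commands:
    - [1,[0,0,0],[0,0,0]]
    - [1,[0,0,0],[0,0,0]]
    - [1,[0,0,0],[0,0,0]]
    - [1,[0,0,0],[0,0,0]]
    - [1,[0,0,0],[0,0,0]]

```text
time_s: 22.8
eef_pos: [375.4, -303.0, 14.5]
ee_rot: [0.0, -0.0, 1.0, -0.0]
force: [-0.5, 2.0, 7.1]
grip_width: 0.273
grip_force: 58.4
```

Call:
servo_tool:
  commands:
    - [1,[0,0,-0.01],[0,0,0]]
    - [1,[0,0,-0.02],[0,0,0]]
    - [1,[0,0,-0.025],[0,0,0]]
    - [1,[0,0,-0.025],[0,0,0]]
    - [1,[0,0,-0.02],[0,0,0]]
    - [1,[0,0,0],[0,0,0]]
    - [1,[0,0,0],[0,0,0]]

```text
time_s: 23.38
eef_pos: [375.2, -302.9, 114.4]
ee_rot: [0.001, -0.0, 1.0, -0.001]
force: [0.1, 1.1, -2.6]
grip_width: 0.275
grip_force: 59.0
```

```bash
python3 plan.py 611.5 -334 115 87 8
```

```text
t 23.38 pos [ 375.2 -302.9  114.4] head 90.0 grip 0.275 59.0 F [ 0.1  1.1 -2.6] q6 -2.49
turn/row [-0.002  0.001  0.063]
[-0.0295, -0.0039, -0.0]
[-0.0296, -0.0037, -0.0]
[-0.0296, -0.0035, -0.0]
[-0.0296, -0.0033, -0.0001]
[-0.0296, -0.0031, -0.0001]
[-0.0296, -0.0029, -0.0001]
[-0.0297, -0.0027, -0.0001]
[-0.0297, -0.0025, -0.0001]
```

Call:
servo_tool:
  commands:
    - [1,[-0.0295,-0.0039,0],[0,0,0.063]]
    - [1,[-0.0296,-0.0037,0],[0,0,0.063]]
    - [1,[-0.0296,-0.0035,0],[0,0,0.063]]
    - [1,[-0.0296,-0.0033,0],[0,0,0.063]]
    - [1,[-0.0296,-0.0031,0],[0,0,0.063]]
    - [1,[-0.0296,-0.0029,0],[0,0,0.063]]
    - [1,[-0.0297,-0.0027,0],[0,0,0.063]]
    - [1,[-0.0297,-0.0025,0],[0,0,0.063]]
    - [1,[0,0,0],[0,0,0]]
    - [1,[0,0,0],[0,0,0]]

```text
time_s: 24.22
eef_pos: [611.4, -333.1, 110.7]
ee_rot: [-0.002, 0.026, 1.0, 0.001]
force: [-0.7, 0.5, -1.3]
grip_width: 0.275
grip_force: 59.2
```

Call:
servo_tool:
  commands:
    - [1,[0,0,0],[0,0,0]]
    - [1,[0,0,0],[0,0,0]]

```text
time_s: 24.38
eef_pos: [610.4, -333.7, 113.1]
ee_rot: [-0.001, 0.027, 1.0, 0.0]
force: [0.5, -0.2, -1.6]
grip_width: 0.272
grip_force: 59.2
```

```bash
python3 - <<'E'
from rig import *
from h import *
s=sense(); c=capture("wrist"); cv2.imwrite("pics/w9.png",c["pixels"][:,:,::-1])
W=wcloud(c,s); m=(abs(W[:,:,2]-28)<2.5)&(np.hypot(W[:,:,0]-611,W[:,:,1]+334)<95)
p=np.array([wray(c,s,u,v,28)[:2] for v,u in zip(*np.where(m))],np.float32); r=cv2.minAreaRect(p); print(len(p),r)
near=p[:,0].min(); print("near x",near)
E
python3 plan.py 611.5 -334 36 87 5
```

```text
22811 ((612.686279296875, -333.136474609375), (92.04827880859375, 148.28660583496094), 87.3000717163086)
near x 536.5974
t 24.43 pos [ 610.5 -333.9  113.5] head 86.9 grip 0.273 59.2 F [-0.2 -0.4 -1.9] q6 -2.19
turn/row [ 0.001 -0.002 -0.002]
[-0.0002, -0.0, 0.0155]
[-0.0002, -0.0, 0.0155]
[-0.0002, -0.0, 0.0155]
[-0.0002, -0.0, 0.0155]
[-0.0002, -0.0, 0.0155]
```

View pics/w9.png

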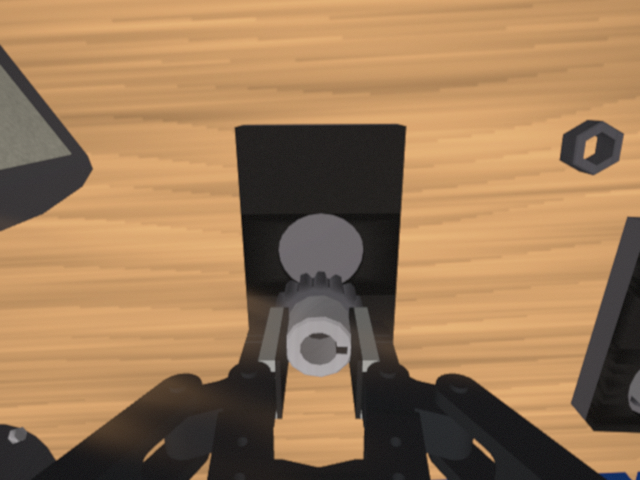

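The sprocket is held hub up at (320,345), and its cut-out is at (320,250). I want to check clearance to the dark bottle at lower left before lowering.

```bash
python3 - <<'E'
from h import *
W=cloud(dict(np.load("top0.npz")))
m=(W[:,:,2]>45)&(W[:,:,1]<-280)&(W[:,:,0]>450); P=W[m]; d=np.hypot(P[:,0]-612.5,P[:,1]+333.3)
i=np.argsort(d)[:400:80]; print(P[i].round(),d[i].round()); print(P[:,2].max())
E
```

```text
[[ 556. -465.   52.]
 [ 552. -465.  106.]
 [ 561. -470.  153.]
 [ 563. -472.  141.]
 [ 548. -467.   68.]] [144. 145. 146. 147. 148.]
175.98353406208366
```

The nearest tall point is 144 mm away, so it is clear. Lowering.

Call:
servo_tool:
  commands:
    - [1,[-0.0004,0.0001,0.0155],[0,0,0]]
    - [1,[-0.0004,0.0001,0.0155],[0,0,0]]
    - [1,[-0.0004,0.0001,0.0155],[0,0,0]]
    - [1,[-0.0003,0.0001,0.0155],[0,0,0]]
    - [1,[0,0,0.012],[0,0,0]]
    - [1,[0,0,0.002],[0,0,0]]
    - [1,[0,0,0],[0,0,0]]
    - [1,[0,0,0],[0,0,0]]

```text
time_s: 25.1
eef_pos: [613.1, -333.9, 38.8]
ee_rot: [0.001, 0.026, 1.0, -0.0]
force: [0.5, 1.1, -1.4]
grip_width: 0.275
grip_force: 59.2
```

Call:
servo_tool:
  commands:
    - [1,[0,0,0.003],[0,0,0]]
    - [1,[0,0,0.002],[0,0,0]]
    - [1,[0,0,0.0005],[0,0,0]]
    - [1,[0,0,0],[0,0,0]]
    - [1,[0,0,0],[0,0,0]]
    - [1,[0,0,0],[0,0,0]]

```text
time_s: 25.6
eef_pos: [613.1, -333.6, 32.6]
ee_rot: [0.0, 0.026, 1.0, -0.0]
force: [-0.8, 0.8, 2.1]
grip_width: 0.272
grip_force: 59.7
```

Contact at floor level (TCP 32.6 against 32.5 expected). Release and retreat toward the base so the top view is clear.

Call:
servo_tool:
  commands:
    - [0.3,[0,0,0],[0,0,0]]
    - [0.2,[0,0,0],[0,0,0]]
    - [0,[0,0,0],[0,0,0]]
    - [-0.2,[0,0,0],[0,0,0]]
    - [-0.3,[0,0,-0.01],[0,0,0]]
    - [-0.7,[0,0,-0.02],[0,0,0]]
    - [-1,[0,0,-0.03],[0,0,0]]
    - [-1,[0,0,-0.03],[0,0,0]]
    - [-1,[0,0,-0.03],[0,0,0]]
    - [-1,[0,0,0],[0,0,0]]

```text
time_s: 26.43
eef_pos: [614.8, -334.9, 160.4]
ee_rot: [0.005, 0.026, 1.0, -0.004]
force: [0.4, -0.3, -0.6]
grip_width: 1.002
grip_force: 0.0
```

Call:
servo_tool:
  commands:
    - [-1,[0.03,0.005,-0.005],[0,0,0]]
    - [-1,[0.03,0.005,-0.005],[0,0,0]]
    - [-1,[0.03,0.005,-0.005],[0,0,0]]
    - [-1,[0.03,0.005,-0.005],[0,0,0]]
    - [-1,[0.03,0.005,-0.005],[0,0,0]]
    - [-1,[0.03,0.005,-0.005],[0,0,0]]
    - [-1,[0.03,0.005,0],[0,0,0]]
    - [-1,[0.02,0,0],[0,0,0]]
    - [-1,[0,0,0],[0,0,0]]
    - [-1,[0,0,0],[0,0,0]]

```text
time_s: 27.27
eef_pos: [384.9, -286.8, 183.2]
ee_rot: [0.001, 0.027, 1.0, -0.001]
force: [-0.5, 0.1, 0.1]
grip_width: 0.997
grip_force: 0.0
```

```bash
python3 - <<'E'
from rig import *
from h import *
c=capture("top"); W=cloud(c); cv2.imwrite("pics/t9.png",c["pixels"][:,:,::-1])
for n,x,y,h in[("piston",690.3,102.5,68),("rod",683.3,-95.2,38),("cap",612.7,314.3,58),("sprocket",612.7,-333.1,46),("dish",470.4,-6.1,22)]:
    m=(abs(W[:,:,2]-h)<4)&(np.hypot(W[:,:,0]-x,W[:,:,1]-y)<75)
    p=np.array([ray(c,u,v,h)[:2] for v,u in zip(*np.where(m))],np.float32)
    r=cv2.minAreaRect(p); print(n,len(p),"z",np.median(W[m][:,2]).round(1),[np.round(q,1) for q in r],"off",np.round(np.array(r[0])-[x,y],1))
print(sense()["time_s"],sense()["eef_pos"])
E
```

```text
piston 875 z 67.2 [array([687.4, 101.9]), array([58.9, 59.3]), np.float64(0.6)] off [-2.9 -0.6]
rod 698 z 37.7 [array([680.9, -99.9]), array([ 51.7, 114.8]), np.float64(89.7)] off [-2.4 -4.7]
cap 501 z 57.7 [array([607.8, 314.5]), array([29.8, 78.2]), np.float64(89.3)] off [-4.9  0.2]
sprocket 138 z 45.7 [array([ 611.2, -333.4]), array([25.6, 25.3]), np.float64(62.1)] off [-1.5 -0.3]
dish 211 z 21.3 [array([470.4,  -6.1]), array([66.8, 67.6]), np.float64(0.9)] off [-0. -0.]
27.3167 [ 385.49030049 -286.81997881  182.90843002]
```

View pics/t9.png

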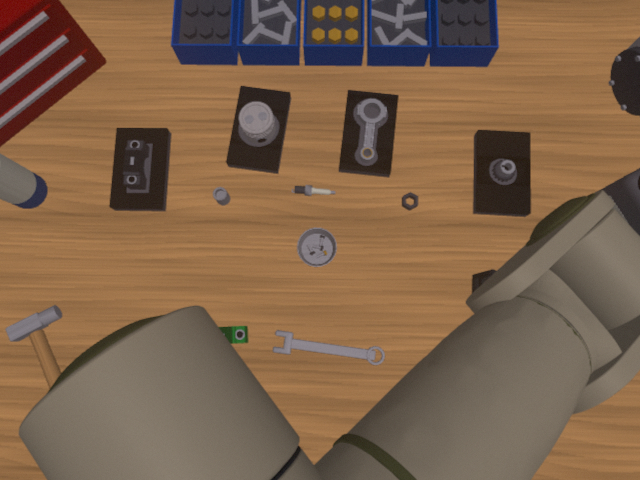

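The final top view shows every part in its own nest: piston (258,120), rod (369,133), cap (133,160) and sprocket (504,168). Measured top heights match seated parts. Each part is within about 4 mm of its nest centre, both measured in the top view. The dish at (317,247) has not moved.

```bash
python3 -c "
from rig import *
print(finish_job())"
```

```text
the job is handed in; nothing more can be done
None
```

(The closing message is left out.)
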